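Jars to the front, tins on the paling shelf

TASK

Put the potting shelf in order: turn every glass jar in its swivel saucer, without lifting or tipping it, until its label faces straight out over the white-painted front edge of the shelf, and stand all the seed tins upright on the bare end of the board, side by side with their long sides along the board and none sticking out over an edge. Leave the terracotta pot, the pruner holder and the trowel where they are.

Things in the scene. Friction and masses are not known exactly. Their poses are not given: they have to be found in the camera images.
- shelf: Narrow shelf: grey fence paling 130 (x) x 660 (y) x 16 mm on two blocks, top 100 mm above the bench; fixed, but placed a little differently each time. Origin on the bench under the board's middle, z up, y along the board. Its +x long edge is the front, painted white, on the side away from the robot. Board from y = 60 mm to its end at y = 330 mm is bare: the tins' place.
- saucer0_floor (a point): Inner floor centre of a white swivel saucer, 114 mm across, lip 18 mm high, on the board at shelf x = 0, y = -255 mm, inner floor 9 mm above the board. It turns endlessly about its upright axis with slight constant friction (0.03 N m), stays where it is left and carries its jar round. It may be empty.
- saucer1_floor (a point): Inner floor centre of a white swivel saucer, 114 mm across, lip 18 mm high, on the board at shelf x = 0, y = -130 mm, inner floor 9 mm above the board. It turns endlessly about its upright axis with slight constant friction (0.03 N m), stays where it is left and carries its jar round. It may be empty.
- saucer2_floor (a point): Inner floor centre of a white swivel saucer, 114 mm across, lip 18 mm high, on the board at shelf x = 0, y = -5 mm, inner floor 9 mm above the board. It turns endlessly about its upright axis with slight constant friction (0.03 N m), stays where it is left and carries its jar round. It may be empty.
- jar_a: Glass jar, black lid, 96 mm diameter (lid 92 mm: too wide to grip), 96 mm high, 0.4 to 0.8 kg, in a swivel saucer with 3 mm play. Label with orange band; a white strip runs from it over the flat lid almost to the centre. Origin: underside centre; z up; +x to the label's middle. May be absent. A fingertip pressed on the lid (5-10 N) 34 mm off axis and led round an arc turns it (with some lag).
- jar_a_label (a point): Middle of the label of jar_a, on the glass, 48 mm from the jar's axis and 45 mm above its underside.
- jar_b: Glass jar, black lid, 96 mm diameter (lid 92 mm: too wide to grip), 96 mm high, 0.4 to 0.8 kg, in a swivel saucer with 3 mm play. Label with blue band; a white strip runs from it over the flat lid almost to the centre. Origin: underside centre; z up; +x to the label's middle. May be absent. A fingertip pressed on the lid (5-10 N) 34 mm off axis and led round an arc turns it (with some lag).
- jar_b_label (a point): Middle of the label of jar_b, on the glass, 48 mm from the jar's axis and 45 mm above its underside.
- jar_c: Glass jar, black lid, 96 mm diameter (lid 92 mm: too wide to grip), 96 mm high, 0.4 to 0.8 kg, in a swivel saucer with 3 mm play. Label with purple band; a white strip runs from it over the flat lid almost to the centre. Origin: underside centre; z up; +x to the label's middle. May be absent. A fingertip pressed on the lid (5-10 N) 34 mm off axis and led round an arc turns it (with some lag).
- jar_c_label (a point): Middle of the label of jar_c, on the glass, 48 mm from the jar's axis and 45 mm above its underside.
- tin_a: Green rectangular seed tin, 70 (x) x 50 (y) x 55 (z) mm, 0.12 to 0.22 kg, upright on the bench at the start. Origin: centre of its underside, z up, x along its long side. Grip it across the 50 mm width. May be absent.
- tin_b: Yellow rectangular seed tin, 70 (x) x 50 (y) x 55 (z) mm, 0.12 to 0.22 kg, upright on the bench at the start. Origin: centre of its underside, z up, x along its long side. Grip it across the 50 mm width. May be absent.
- tin_c: Red rectangular seed tin, 70 (x) x 50 (y) x 55 (z) mm, 0.12 to 0.22 kg, upright on the bench at the start. Origin: centre of its underside, z up, x along its long side. Grip it across the 50 mm width. May be absent.
- pot: Bystander: terracotta pot fixed in its blue ceramic saucer, 120 mm across, 94 mm high. Origin: centre of its underside.
- holder: Bystander: green plastic cup holding a red-handled pruner, 80 mm across, 160 mm high. Origin: centre of its underside.
- trowel: Bystander: steel trowel with wooden handle, 300 mm long, lying on the bench beyond the shelf. Origin under its middle; x along it to the tip.

How it is judged:
By the outcome, as a careful person would: the job done as asked, in the order asked, and still so for the second after the job is handed in, with the robot touching nothing.
Of jar_a, jar_b, jar_c, tin_a, tin_b, tin_c only 5 to 6 are there at a start; the rules pass over those that are not, and their reading is None.
At some moment in a run one of tin_a, tin_b, tin_c may be knocked a few centimetres aside while the robot is not near it.
It also fails if it takes over 210 s, if anything falls off the work surface, if the arm or the gripper's body presses on something with over 40 N, if the wrist force passes 120 N, or if a joint passes its speed limit or range.

ROBOT

A 7-joint arm with a two-finger parallel gripper is mounted at the origin on the work surface. World frame = base frame: x ahead of the robot, y to its left, z up, the work surface at z = 0. Lengths are in m, angles in degrees, forces in N, time in s.
With the tool pointing down it reaches from about 0.425 to 0.95 m from the base axis. Payload 4.7 kg.
Tool frame: the origin (TCP) lies on the mounting face of the last link; the fingertips stand 173 mm ahead of it and the grasp point (between the pads) lies 155 mm ahead of it (arm.tip_extent is the distance from the TCP to the fingertips, in m); z points along the fingers, y is the direction in which the jaws open and shut (so a half turn about z gives the same grasp; the last joint's range is limited). The gripper opens to 85 mm and grips with 20 to 120 N. Pads are 22 mm wide; open, the fingers measure 114 mm over their backs; the gripper's body (76 mm by 85 mm) begins 54 mm behind the grasp point. The pads swing forward as they close: fully open they stand 13 mm farther back than shut.
Start: joints at [-76.656, 26.849, -2.785, 87.806, 1.381, 65.374, -4.715], TCP at [0.175, 0.652, 0.405] pointing down, gripper open.
Joint ranges: [-148.3, 148.3], [-19.14, 114.17], [-79.39, 73.82], [5.75, 140.21], [-59.74, 239.74], [12.07, 113.84], [-152.46, 152.46]. Speed limits (degrees/s): [147.25, 147.25, 180, 180, 180, 180, 180].

INTERFACE

Orientations are given as a 3x3 rotation matrix whose columns are the frame's x, y, z axes.
In Python, from rig import readout, vision, sign_off, arm gives the robot as it stands. The module is installed in compiled form; this text tells all that it offers.
- The arm moves only by the shell command python3 -m creep 'ROWS' [OPENING]. ROWS is JSON, a list of rows, each a list of 2 entries, a list of its own where there are three numbers: the shift along the world's x, y, z in m, then the turn, a rotation vector about the world's x, y, z in rad. A call has 1 to 10 rows; each row shifts and turns the commanded pose from where the row before left it; what a row does not reach is not made up. A row lasts 1/10 s, in which the tool goes at most 50 mm and 8.59 degrees, less where a joint would pass 70% of its speed; a pose out of reach is approached as far as the arm can. A call is refused whole if a number of a shift passes 0.05 or a number of a turn 0.15, either way. A call with a gripper value outside its range is refused whole. OPENING is the opening in per cent of the stroke, from 0 (shut) to 100 (fully open), set as the call begins (- or left out, the last holds). The fingers move at their own pace and stop on an object; the grip force is fixed at half the most. Time passes only in rows, so rows that do not move let the fingers close. It gives the time, the measured TCP pose, the force and the opening at its end, in the units of the state.
- readout.state(): the state, without advancing time (a new reading comes with each control period).
- vision.camera(name): name is "scene" or "top" or "wrist"; returns a dict with "image" (420x560x3 uint8, red, green, blue), "mtx" (3x3 intrinsics, pixels), "k1" (the pictures are not rectified: a ray, as slopes to the right and down, at radius r is drawn at 1 + k1 r^2 times it, then the intrinsics apply), "eye" and "attitude" of the camera in the world. Camera axes: x right, y down, z forward; pixel columns grow to the right and rows downward; lengths in m; the calibration is good to about 2 mm. A picture is of the moment at which its call begins. There is no depth.
- sign_off(): hands the job in, once; it reports no verdict.
The state is a dict: "time_s": time; "joint_positions": joint angles; "dq": joint speeds; "joint_torque": joint torques, N m; "ee_pos": TCP position; "eef_rot": TCP orientation; "ft_force": force on the tool from outside, world axes, zero at the start; "ft_torque": the same for the moment, N m; "gripper_width": finger opening in m.
Only numpy, scipy, OpenCV 4.12 (cv2) and the standard library are available. Lean on these libraries where they do the work, as an engineer would, in place of code of your own. Each camera call takes 0.05 s, during which the arm holds its last target. There are 200 camera calls.

## Working session

There is one attempt and no reset: what is moved stays moved. The work goes in short steps, Python scripts to look and compute and a shell command to move; the robot and the scene stay as the last step left them, time stands still between calls to the robot, and variables do not carry over. Pictures are saved under pics/ and viewed, about 12 in all and at most 16, crops included, and the job is handed in when it is done.

```bash
mkdir -p pics
cat > h.py <<'E'
import numpy as np, cv2
from rig import readout, vision, arm
def snap(name,fn):
    c=vision.camera(name); cv2.imwrite('pics/'+fn+'.png',c['image'][:,:,::-1]); np.save('pics/'+fn+'.npy',c,allow_pickle=True); return c
def load(fn): return np.load('pics/'+fn+'.npy',allow_pickle=True).item()
def onplane(c,uv,z):
    K=np.array(c['mtx']);uv=np.atleast_2d(np.array(uv,float))
    n=cv2.undistortPoints(uv.reshape(-1,1,2),K,np.array([c['k1'],0,0,0,0.])).reshape(-1,2)
    d=np.c_[n,np.ones(len(n))]@np.array(c['attitude']).T; e=np.array(c['eye'])
    return e+d*((z-e[2])/d[:,2])[:,None]
def proj(c,p):
    R=np.array(c['attitude']);rv=cv2.Rodrigues(R.T)[0]
    return cv2.projectPoints(np.atleast_2d(p).astype(float),rv,-R.T@np.array(c['eye']),np.array(c['mtx']),np.array([c['k1'],0,0,0,0.]))[0].reshape(-1,2)
E
python3 - <<'E'
from h import *
for n in ['top','scene']:
    c=snap(n,n+'0'); print(n,c['mtx'],c['k1'],c['eye'],c['attitude'])
s=readout.state()
for k in s: print(k,np.round(s[k],4).tolist())
E
```

```text
top [[541.93672099   0.         279.651084  ]
 [  0.         541.93672099 212.58051473]
 [  0.           0.           1.        ]] -0.048240748415722005 [3.83441358e-01 7.02735652e-04 1.63920770e+00] [[-1.94531872e-02 -9.91328571e-01  1.29958599e-01]
 [-9.99806952e-01  1.96472661e-02  2.11332216e-04]
 [-2.76283083e-03 -1.29929399e-01 -9.91519399e-01]]
scene [[515.62977738   0.         277.18506924]
 [  0.         515.62977738 210.66147423]
 [  0.           0.           1.        ]] -0.11972967045269395 [1.26042347 0.64542197 1.45360101] [[-0.7109392   0.57902074 -0.39912459]
 [ 0.70313925  0.57502501 -0.41826001]
 [-0.0126746  -0.5779976  -0.81594003]]
time_s 0.1
joint_positions [-76.6578, 26.8918, -2.7852, 87.8673, 1.3823, 65.3744, -4.7147]
dq [0.0007, -0.1409, -0.0457, -0.1795, -0.0415, 0.0499, -0.0697]
joint_torque [0.0014, -51.1518, -0.0466, -23.8387, 0.0108, 0.0043, 0.0]
ee_pos [0.1746, 0.6518, 0.4038]
eef_rot [[-0.966, 0.2587, -0.0004], [0.2587, 0.966, -0.0017], [-0.0001, -0.0017, -1.0]]
ft_force [0.045, -0.0348, -0.763]
ft_torque [0.0071, -0.0164, -0.0219]
gripper_width 0.0853
```

View pics/top0.png

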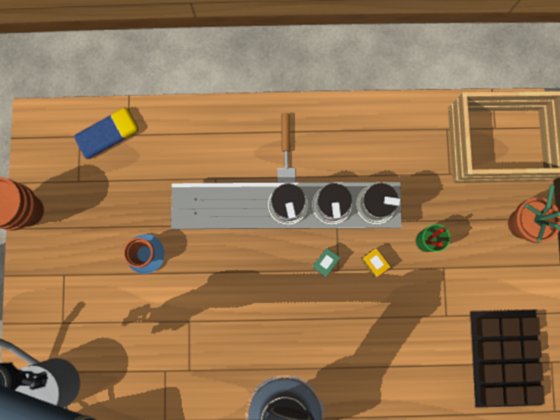

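View pics/scene0.png

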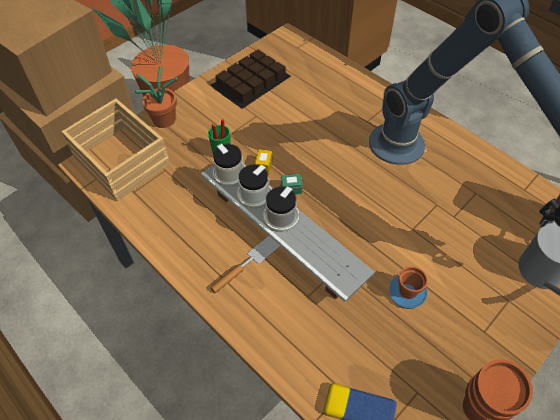

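The top view shows three jars on the shelf with lids at about (290,201), (335,202) and (379,201), and green and yellow tins at (326,262) and (376,262). The shelf spans (171–401, 183–229), and there is no red tin. Next I'll measure at higher zoom.

Run:
```python
from h import *
c=load('top0'); im=c['image'][165:290,165:425]; cv2.imwrite('pics/top0z.png',cv2.resize(im[:,:,::-1],None,fx=3,fy=3,interpolation=cv2.INTER_CUBIC))
# strips
hsv=cv2.cvtColor(c['image'],cv2.COLOR_RGB2HSV)
for n,m,z in [('green',(hsv[...,0]>60)&(hsv[...,0]<95)&(hsv[...,1]>90),.055),('yel',(hsv[...,0]>20)&(hsv[...,0]<32)&(hsv[...,1]>180)&(hsv[...,2]>140),.055)]:
    m=m.astype(np.uint8); m[:235]=0; m[285:]=0; m[:,:300]=0;m[:,400:]=0
    ct=max(cv2.findContours(m,0,2)[0],key=cv2.contourArea); P=onplane(c,ct.reshape(-1,2),z)[:,:2].astype(np.float32)
    print(n,cv2.minAreaRect(P))
wh=((hsv[...,1]<60)&(hsv[...,2]>200)).astype(np.uint8)
k,l,st,ce=cv2.connectedComponentsWithStats(wh)
for i in range(1,k):
    if st[i,4]>8 and 165<ce[i][1]<290 and 165<ce[i][0]<425: print(st[i],ce[i])
```

```text
green ((0.44349053502082825, -0.13168865442276), (0.04490106552839279, 0.06716953963041306), 50.92536926269531)
yel ((0.43920814990997314, -0.276899516582489), (0.06845749169588089, 0.05156109109520912), 35.702152252197266)
[172 183 111   4 356] [224.24157303 184.48876404]
[385 197  15   8  85] [391.58823529 200.56470588]
[286 203   9  15  88] [289.90909091 209.93181818]
[332 203   8  15  88] [335.70454545 210.        ]
[293 220   6   3  11] [295.45454545 220.81818182]
[334 221   8   3  10] [337.3 221.9]
[321 256  12  12  86] [326.24418605 261.62790698]
[371 256  12  13  88] [376.42045455 261.89772727]
```

View pics/top0z.png

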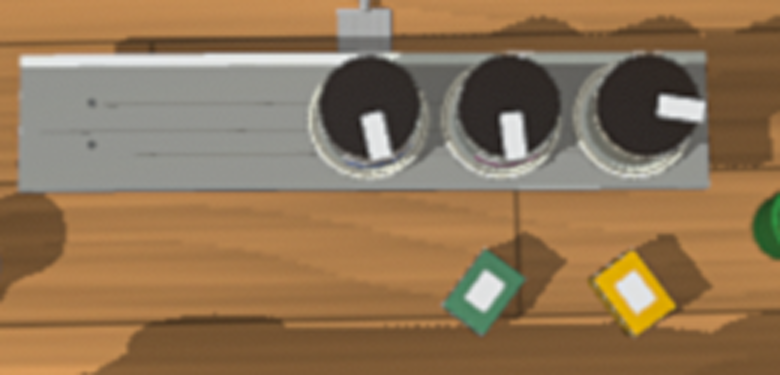

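The zoomed crop shows the shelf corners clearly. The left and middle jars' strips point back at the robot, roughly 180° off. The right jar's strip points along -y, roughly 90° off.

Run:
```python
from h import *
c=load('top0'); f=lambda a:(np.array(a,float)+.5)/3-.5+[165,165]
P=onplane(c,f([(20,56),(706,53),(708,188),(20,190)]),.1)[:,:2]; print(P.round(4).tolist())
ctr=P.mean(0); yd=(P[0]-P[1]+P[3]-P[2]); print('len',np.linalg.norm(yd)/2,'wid',np.linalg.norm(P[0]-P[3]),np.linalg.norm(P[1]-P[2]))
yaw=np.degrees(np.arctan2(-yd[0],yd[1])); yd/=np.linalg.norm(yd); xd=np.array([yd[1],-yd[0]]); print('ctr',ctr,'yaw',yaw)
# lid circle & strip
for u,a,b,y in [((370,104),(372,113),(380,156),-.005),((510,103),(511,112),(515,157),-.130),((647,104),(657,103),(704,113),-.255)]:
    L=onplane(c,f([u,a,b]),.205)[:,:2]; S=ctr+yd*y; d=L[2]-S; e=L[2]-L[1]
    print('saucer',S.round(4),'lid',L[0].round(4),'strip yaw rel shelf: seg',np.degrees(np.arctan2(e[1],e[0]))-yaw,'rad',np.degrees(np.arctan2(d[1],d[0]))-yaw, 'ends',L[1:].round(4).tolist())
for uv in [(326.24,261.63),(376.42,261.9)]: print('tin',onplane(c,uv,.055))
```

```text
[[0.6767, 0.3126], [0.6665, -0.3486], [0.5358, -0.3441], [0.5468, 0.3117]]
len 0.6586159772421559 wid 0.12986196893371296 0.13075813422032379
ctr [ 0.60645102 -0.01708128] yaw -0.9256518728994165
saucer [ 0.6064 -0.0221] lid [ 0.6067 -0.022 ] strip yaw rel shelf: seg -169.88377293471657 rad -169.5140616487799 ends [[0.5986, -0.0236], [0.5598, -0.0299]]
saucer [ 0.6044 -0.1471] lid [ 0.6052 -0.147 ] strip yaw rel shelf: seg -175.92011777632587 rad -175.68501970269298 ends [[0.597, -0.1477], [0.5565, -0.1499]]
saucer [ 0.6023 -0.272 ] lid [ 0.6019 -0.2695] strip yaw rel shelf: seg -102.36039349735742 rad -100.2969527743561 ends [[0.6026, -0.2786], [0.5928, -0.3203]]
tin [[ 0.44421033 -0.1319422   0.055     ]]
tin [[ 0.44038853 -0.2784214   0.055     ]]
```

```bash
R='[[0.02,-0.034,0],[0,0,0]]'
python3 -m creep '[[[0.01,-0.017,0.02],[0,0,0]],[[0.02,-0.034,0],[0,0,0]],[[0.02,-0.034,0],[0,0,0]],[[0.02,-0.034,0],[0,0,0]],[[0.02,-0.034,0],[0,0,0]],[[0.02,-0.034,0],[0,0,0]],[[0.02,-0.034,0],[0,0,0]],[[0.02,-0.034,0],[0,0,0]],[[0.02,-0.034,0],[0,0,0]],[[0.02,-0.034,0],[0,0,0]]]' 0
python3 -m creep '[[[0.02,-0.034,0],[0,0,0]],[[0.02,-0.034,0],[0,0,0]],[[0.02,-0.034,0],[0,0,0]],[[0.02,-0.034,0],[0,0,0]],[[0.02,-0.034,0],[0,0,0]],[[0.02,-0.034,0],[0,0,0]],[[0.02,-0.034,0],[0,0,0]],[[0.02,-0.034,0],[0,0,0]],[[0.02,-0.034,0],[0,0,0]],[[0.02,-0.034,0],[0,0,0]]]'
python3 -m creep '[[[0.008,-0.016,-0.02],[0,0,0]],[[0,0,0],[0,0,0]],[[0,0,0],[0,0,0]],[[0,0,0],[0,0,0]]]'; python3 -c "from h import *;print(arm.tip_extent,np.round(readout.state()['joint_positions'],1))"
```

```text
time_s: 1.1
ee_pos: [0.3651, 0.3274, 0.4245]
eef_rot: [[-0.966, 0.259, -0.0], [0.259, 0.966, -0.0], [0.0, -0.0, -1.0]]
ft_force: [0.4, -0.8, 0.5]
gripper_width: -0.0
time_s: 2.1
ee_pos: [0.5651, -0.0124, 0.4244]
eef_rot: [[-0.966, 0.259, -0.001], [0.259, 0.966, 0.0], [0.001, 0.0, -1.0]]
ft_force: [0.2, 0.8, 0.1]
gripper_width: 0.0
time_s: 2.5
ee_pos: [0.5725, -0.0256, 0.405]
eef_rot: [[-0.966, 0.257, 0.0], [0.257, 0.966, 0.001], [0.0, 0.001, -1.0]]
ft_force: [-0.8, 0.9, 1.2]
gripper_width: -0.0002
0.1734 [-18.9  17.8  21.8 103.1  -7.5  60.5  80.8]
```

```bash
python3 -m creep '[[[0,-0.002,-0.02],[0,0,0]],[[0,0,-0.004],[0,0,0]],[[0,0,-0.003],[0,0,0]],[[0,0,0],[0,0,0]],[[0,0,0],[0,0,0]]]'
python3 -m creep '[[[0,0,-0.002],[0,0,0]],[[0,0,0],[0,0,0]],[[0,0,0],[0,0,0]]]'
```

```text
time_s: 3.0
ee_pos: [0.5728, -0.0285, 0.3785]
eef_rot: [[-0.966, 0.258, 0.001], [0.258, 0.966, 0.0], [-0.001, 0.001, -1.0]]
ft_force: [-0.5, 0.4, 1.8]
gripper_width: 0.0002
time_s: 3.3
ee_pos: [0.5729, -0.0289, 0.3784]
eef_rot: [[-0.966, 0.258, 0.002], [0.258, 0.966, 0.001], [-0.002, 0.002, -1.0]]
ft_force: [-3.5, 0.5, 12.2]
gripper_width: -0.0002
```

```bash
python3 -m creep '[[[0.0016,-0.0057,-0.001],[0,0,0]],[[0.0025,-0.0054,0],[0,0,0]],[[0.0034,-0.0049,0],[0,0,0]],[[0.0041,-0.0041,0],[0,0,0]]]'
python3 -m creep '[[[0.0049,-0.0034,0],[0,0,0]],[[0.0054,-0.0025,0],[0,0,0]],[[0.0057,-0.0016,0],[0,0,0]],[[0.0059,-0.0005,0],[0,0,0]]]'
```

```text
time_s: 3.7
ee_pos: [0.5858, -0.0484, 0.3784]
eef_rot: [[-0.966, 0.258, 0.007], [0.258, 0.966, 0.002], [-0.006, 0.004, -1.0]]
ft_force: [-0.6, 2.7, 12.5]
gripper_width: 0.0001
time_s: 4.1
ee_pos: [0.6074, -0.0566, 0.3784]
eef_rot: [[-0.966, 0.258, 0.006], [0.258, 0.966, 0.002], [-0.005, 0.003, -1.0]]
ft_force: [-2.5, 1.7, 14.0]
gripper_width: -0.0004
```

```bash
python3 -m creep '[[[0.0059,0.0005,0.0008],[0,0,0]],[[0.0057,0.0016,0],[0,0,0]],[[0.0054,0.0025,0],[0,0,0]],[[0.0049,0.0034,0],[0,0,0]],[[0.0041,0.0041,0],[0,0,0]]]'
python3 -m creep '[[[0.0034,0.0049,0],[0,0,0]],[[0.0025,0.0054,0],[0,0,0]],[[0.0016,0.0057,0],[0,0,0]],[[0.0005,0.0059,0],[0,0,0]],[[0,0,0],[0,0,0]]]'
python3 -m creep '[[[0,0,0.02],[0,0,0]],[[0,0,0.04],[0,0,0]],[[-0.045,0,0.02],[0,0,0]],[[-0.045,0,0.02],[0,0,0]],[[-0.045,0,0],[0,0,0]],[[-0.01,0,0],[0,0,0]],[[0,0,0],[0,0,0]]]'
python3 -c "
from h import *
c=snap('wrist','w1');print(c['eye'],c['attitude'])"
```

```text
time_s: 4.6
ee_pos: [0.6331, -0.0457, 0.3785]
eef_rot: [[-0.966, 0.259, 0.005], [0.259, 0.966, -0.001], [-0.005, 0.0, -1.0]]
ft_force: [-1.3, -0.7, 9.8]
gripper_width: 0.0
time_s: 5.1
ee_pos: [0.6416, -0.0225, 0.3785]
eef_rot: [[-0.966, 0.258, 0.007], [0.258, 0.966, 0.0], [-0.006, 0.002, -1.0]]
ft_force: [1.4, -0.6, 7.5]
gripper_width: -0.0001
time_s: 5.8
ee_pos: [0.494, -0.0232, 0.4763]
eef_rot: [[-0.966, 0.258, 0.002], [0.258, 0.966, 0.001], [-0.001, 0.002, -1.0]]
ft_force: [0.6, -0.4, 0.3]
gripper_width: 0.0
[ 0.43030985 -0.00626085  0.44524566] [[ 2.58058656e-01  9.31969661e-01  2.54633620e-01]
 [ 9.66128980e-01 -2.49131834e-01 -6.72913299e-02]
 [ 7.23862971e-04  2.63374030e-01 -9.64693525e-01]]
```

View pics/w1.png

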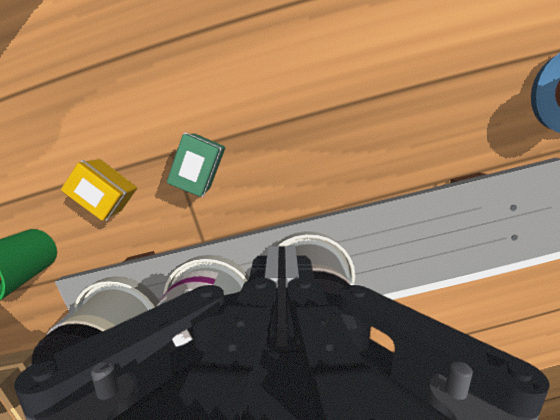

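The wrist view is mostly blocked by the fingers. It does show both tins unmoved and the middle jar's purple band still facing the robot. I'll use the top camera for the jars.

```bash
cat >> h.py <<'E'
CTR=np.array([.60645,-.01708]);YAW=-.9257
def strips(c):
    "bright pixels on each lid, world plane .205 -> strip yaw rel. shelf"
    y=np.radians(YAW);yd=np.array([-np.sin(y),np.cos(y)])
    g=c['image'].astype(int).min(2); out={}
    for n,s in [('s0',-.255),('s1',-.13),('s2',-.005)]:
        S=CTR+yd*s; best=None
        V,U=np.mgrid[150:260,240:430]
        P=onplane(c,np.c_[U.ravel(),V.ravel()],.205)[:,:2]-S
        r=np.hypot(*P.T); G=g[V,U].ravel(); w=np.clip(G-110,0,90)*((r<.046)&(r>.008))
        m=(P*w[:,None]).sum(0)/max(w.sum(),1); out[n]=(round(float(np.degrees(np.arctan2(m[1],m[0]))-YAW),1),int(w.sum()),m.round(4).tolist(), (S.round(4)).tolist())
    return out
E
python3 - <<'E'
from h import *
print(strips(load('top0')))
c=snap('top','top1'); print(strips(c)); cv2.imwrite('pics/top1z.png',cv2.resize(c['image'][165:290,165:425,::-1],None,fx=3,fy=3,interpolation=cv2.INTER_CUBIC))
E
```

```text
{'s0': (-98.6, 8638, [-0.0045, -0.0268], [0.6023, -0.272]), 's1': (-175.3, 8648, [-0.0269, -0.0018], [0.6043, -0.1471]), 's2': (-169.2, 8882, [-0.0246, -0.0043], [0.6064, -0.0221])}
{'s0': (-98.4, 3328, [-0.0045, -0.0271], [0.6023, -0.272]), 's1': (-173.6, 4666, [-0.0231, -0.0022], [0.6043, -0.1471]), 's2': (-22.1, 8716, [0.0247, -0.0105], [0.6064, -0.0221])}
```

View pics/top1z.png

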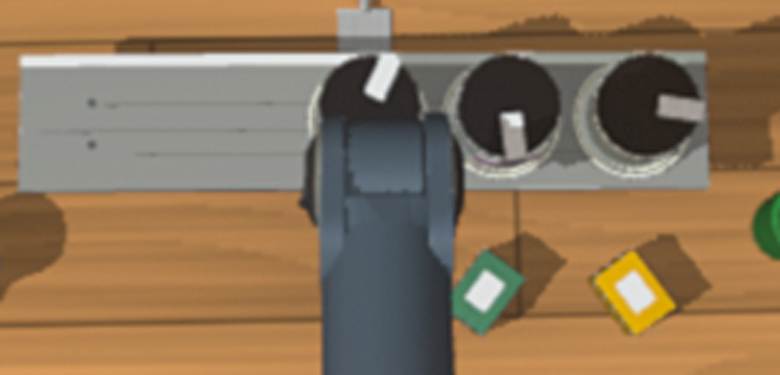

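```bash
python3 -m creep '[[[0.02,-0.035,0],[0,0,0]],[[0.02,-0.035,0],[0,0,0]],[[0.02,-0.035,-0.02],[0,0,0]],[[0.017,-0.025,-0.03],[0,0,0]],[[0,0,-0.03],[0,0,0]],[[0,0,-0.015],[0,0,0]],[[0,0,-0.003],[0,0,0]],[[0,0,-0.002],[0,0,0]],[[0,0,0],[0,0,0]],[[0,0,0],[0,0,0]]]'
python3 -m creep '[[[0.0016,-0.0057,0],[0,0,0]],[[0.0025,-0.0054,0],[0,0,0]],[[0.0034,-0.0049,0],[0,0,0]],[[0.0041,-0.0041,0],[0,0,0]]]'
```

```text
time_s: 6.9
ee_pos: [0.5735, -0.1554, 0.3784]
eef_rot: [[-0.966, 0.26, 0.001], [0.26, 0.966, -0.003], [-0.002, -0.002, -1.0]]
ft_force: [-7.1, -1.3, 19.6]
gripper_width: 0.0002
time_s: 7.3
ee_pos: [0.587, -0.1732, 0.3784]
eef_rot: [[-0.966, 0.258, 0.006], [0.258, 0.966, -0.0], [-0.006, 0.002, -1.0]]
ft_force: [-1.0, 3.4, 16.0]
gripper_width: 0.0002
```

```bash
python3 -m creep '[[[0.0025,-0.0045,0.0015],[0,0,0]],[[0.0032,-0.0015,0],[0,0,0]],[[0.0057,-0.0013,0],[0,0,0]],[[0.0059,-0.0005,0],[0,0,0]],[[0.0059,0.0005,0],[0,0,0]],[[0.0057,0.0016,0],[0,0,0]],[[0.0054,0.0025,0],[0,0,0]]]'
python3 -m creep '[[[0.0049,0.0034,0],[0,0,0]],[[0.0041,0.0041,0],[0,0,0]],[[0.0034,0.0049,0],[0,0,0]],[[0.0025,0.0054,0],[0,0,0]],[[0.0016,0.0057,0],[0,0,0]]]'
python3 -m creep '[[[0.0005,0.0059,0],[0,0,0]],[[-0.0005,0.0059,0],[0,0,0]],[[-0.0016,0.0057,0],[0,0,0]],[[-0.0018,0.0039,0],[0,0,0]],[[0,0,0],[0,0,0]]]'
python3 -m creep '[[[0,0,0.02],[0,0,0]],[[0,0,0.02],[0,0,0]],[[0,0,0],[0,0,0]]]'
```

```text
time_s: 8.0
ee_pos: [0.6204, -0.1776, 0.3784]
eef_rot: [[-0.966, 0.259, 0.003], [0.259, 0.966, -0.003], [-0.003, -0.002, -1.0]]
ft_force: [-2.2, -2.0, 10.0]
gripper_width: -0.0002
time_s: 8.5
ee_pos: [0.6373, -0.1544, 0.3785]
eef_rot: [[-0.966, 0.259, 0.005], [0.259, 0.966, -0.004], [-0.006, -0.003, -1.0]]
ft_force: [0.4, -1.8, 7.9]
gripper_width: 0.0002
time_s: 9.0
ee_pos: [0.6339, -0.1315, 0.3785]
eef_rot: [[-0.966, 0.258, 0.005], [0.258, 0.966, -0.002], [-0.005, -0.0, -1.0]]
ft_force: [1.3, -0.2, 9.7]
gripper_width: -0.0004
time_s: 9.3
ee_pos: [0.6334, -0.1319, 0.4188]
eef_rot: [[-0.966, 0.258, 0.005], [0.258, 0.966, -0.002], [-0.005, -0.0, -1.0]]
ft_force: [-0.1, -0.7, 0.4]
gripper_width: 0.0001
```

```bash
python3 -m creep '[[[-0.011,-0.043,0],[0,0,0]],[[-0.011,-0.043,0],[0,0,0]],[[-0.011,-0.043,0],[0,0,0]],[[-0.01,-0.043,0],[0,0,0]],[[0,0,-0.02],[0,0,0]],[[0,0,-0.015],[0,0,0]],[[0,0,-0.004],[0,0,0]],[[0,0,0],[0,0,0]],[[0,0,0],[0,0,0]]]'
```

```text
time_s: 10.2
ee_pos: [0.5891, -0.3044, 0.3785]
eef_rot: [[-0.966, 0.258, 0.001], [0.258, 0.966, -0.004], [-0.002, -0.004, -1.0]]
ft_force: [-1.0, -4.3, 6.0]
gripper_width: -0.0004
```

```bash
python3 -m creep '[[[0.0065,-0.0016,-0.0005],[0,0,0]],[[0.0059,-0.0005,0],[0,0,0]],[[0.0059,0.0005,0],[0,0,0]],[[0.0057,0.0016,0],[0,0,0]],[[0.0054,0.0025,0],[0,0,0]],[[0.0049,0.0034,0],[0,0,0]]]'
python3 -m creep '[[[0.0041,0.0041,0],[0,0,0]],[[0.0034,0.0049,0],[0,0,0]],[[0.0025,0.0054,0],[0,0,0]],[[0.0016,0.0057,0],[0,0,0]],[[0.0005,0.0059,0],[0,0,0]],[[-0.0002,0.003,0],[0,0,0]],[[0,0,0],[0,0,0]]]'
python3 -m creep '[[[0,0,0.02],[0,0,0]],[[0,0,0.03],[0,0,0]],[[-0.045,0.02,0.02],[0,0,0]],[[-0.045,0.02,0.0],[0,0,0]],[[-0.045,0.02,0],[0,0,0]],[[-0.045,0.02,0],[0,0,0]],[[0,0,0],[0,0,0]]]'
python3 - <<'E'
from h import *
c=snap('top','top2'); print(strips(c)); cv2.imwrite('pics/top2z.png',cv2.resize(c['image'][165:290,165:425,::-1],None,fx=3,fy=3,interpolation=cv2.INTER_CUBIC))
E
```

```text
time_s: 10.8
ee_pos: [0.6241, -0.2971, 0.3785]
eef_rot: [[-0.967, 0.256, 0.002], [0.256, 0.967, -0.002], [-0.003, -0.002, -1.0]]
ft_force: [-2.3, -1.9, 8.4]
gripper_width: 0.0003
time_s: 11.5
ee_pos: [0.6364, -0.2669, 0.3785]
eef_rot: [[-0.967, 0.255, 0.003], [0.255, 0.967, -0.001], [-0.003, -0.0, -1.0]]
ft_force: [-0.1, -0.3, 8.1]
gripper_width: -0.0002
time_s: 12.2
ee_pos: [0.4524, -0.1865, 0.444]
eef_rot: [[-0.967, 0.255, -0.007], [0.255, 0.967, 0.006], [0.008, 0.004, -1.0]]
ft_force: [0.5, -0.4, 0.7]
gripper_width: -0.0001
{'s0': (6.8, 8266, [0.0271, 0.0028], [0.6023, -0.272]), 's1': (-7.5, 8373, [0.0266, -0.0039], [0.6043, -0.1471]), 's2': (-22.2, 8747, [0.0246, -0.0105], [0.6064, -0.0221])}
```

View pics/top2z.png

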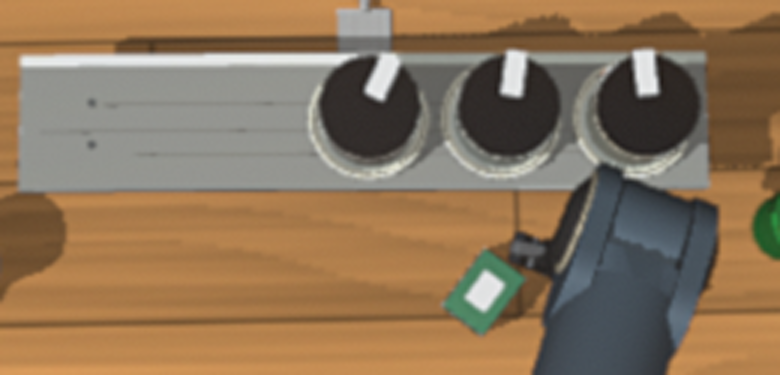

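The view shows all three strips pointing roughly at the front edge: s0 +7°, s1 -7.5° and s2 -22° by centroid. I'll cross-check with the strip segment direction before correcting.

```bash
cat >> h.py <<'E'
def segs(c):
    "strip long-axis yaw rel. shelf and lateral offset, by min area rect of bright blob on lid plane"
    g=cv2.resize(c['image'].min(2),None,fx=4,fy=4,interpolation=cv2.INTER_CUBIC)
    y=np.radians(YAW);yd=np.array([-np.sin(y),np.cos(y)]);out={}
    for n,s in [('s0',-.255),('s1',-.13),('s2',-.005)]:
        S=CTR+yd*s; V,U=np.mgrid[600:1040:1,960:1720:1]
        P=onplane(c,np.c_[(U.ravel()+.5)/4-.5,(V.ravel()+.5)/4-.5],.205)[:,:2]-S
        r=np.hypot(*P.T); Q=P[(g[V,U].ravel()>130)&(r<.0445)&(r>.005)]
        m=Q.mean(0); w,v=np.linalg.eigh(np.cov(Q.T)); d=v[:,1]*np.sign(v[:,1]@m)
        out[n]=round(float(np.degrees(np.arctan2(d[1],d[0]))-YAW),1)
    return out
E
python3 -c "
from h import *
for f in ['top0','top2']: print(segs(load(f)))"
```

```text
{'s0': -99.0, 's1': -176.1, 's2': -171.4}
{'s0': 4.6, 's1': -8.8, 's2': -24.7}
```

```bash
python3 -m creep '[[[0.0368,-0.0167,0],[0,0,0]],[[0.0368,-0.0167,0],[0,0,0]],[[0.0368,-0.0167,0],[0,0,0]],[[0.0368,-0.0167,0],[0,0,0]],[[0.0368,-0.0167,-0.02],[0,0,0]],[[0,0,-0.03],[0,0,0]],[[0,0,-0.015],[0,0,0]],[[0,0,-0.005],[0,0,0]],[[0,0,0],[0,0,0]],[[0,0,0],[0,0,0]]]'
python3 -m creep '[[[0,-0.0015,0],[0,0,0]],[[0,-0.0015,0],[0,0,0]],[[0,-0.0012,0],[0,0,0]],[[0,0,0],[0,0,0]]]'
python3 -m creep '[[[0,0,0.02],[0,0,0]],[[0,0,0.01],[0,0,0]],[[0,0,0],[0,0,0]]]'
```

```text
time_s: 13.25
ee_pos: [0.6422, -0.2728, 0.3785]
eef_rot: [[-0.966, 0.257, 0.003], [0.257, 0.966, -0.0], [-0.003, 0.0, -1.0]]
ft_force: [-2.1, 1.1, 8.3]
gripper_width: 0.0
time_s: 13.65
ee_pos: [0.6422, -0.2767, 0.3785]
eef_rot: [[-0.966, 0.257, 0.003], [0.257, 0.966, 0.0], [-0.003, 0.001, -1.0]]
ft_force: [-1.7, 1.5, 9.1]
gripper_width: -0.0001
time_s: 13.95
ee_pos: [0.6418, -0.2773, 0.4079]
eef_rot: [[-0.966, 0.258, 0.003], [0.258, 0.966, -0.001], [-0.003, -0.0, -1.0]]
ft_force: [0.1, -0.5, 0.1]
gripper_width: 0.0002
```

```bash
python3 -m creep '[[[-0.002,0.042,0],[0,0,0]],[[-0.001,0.042,0],[0,0,0]],[[-0.001,0.043,0],[0,0,0]],[[0,0,0],[0,0,0]],[[0,0,-0.025],[0,0,0]],[[0,0,-0.005],[0,0,0]],[[0,0,0],[0,0,0]],[[0,0,0],[0,0,0]]]'
python3 -m creep '[[[0,0.002,0],[0,0,0]],[[0,0.002,0],[0,0,0]],[[0,0.0015,0],[0,0,0]],[[0,0,0],[0,0,0]]]'
python3 -m creep '[[[0,0,0.02],[0,0,0]],[[0,0,0.01],[0,0,0]],[[0,0.037,0],[0,0,0]],[[0,0.037,0],[0,0,0]],[[0.001,0.037,0],[0,0,0]],[[0,0,0],[0,0,0]],[[0,0,-0.025],[0,0,0]],[[0,0,-0.005],[0,0,0]],[[0,0,0],[0,0,0]],[[0,0,0],[0,0,0]]]'
python3 -m creep '[[[0.0016,0.0057,0],[0,0,0]],[[0.0005,0.0059,0],[0,0,0]],[[-0.0002,0.0038,0],[0,0,0]],[[0,0,0],[0,0,0]]]'
python3 -m creep '[[[0,0,0.03],[0,0,0]],[[0,0,0.04],[0,0,0]],[[-0.045,-0.02,0],[0,0,0]],[[-0.045,-0.02,0],[0,0,0]],[[-0.045,-0.02,0],[0,0,0]],[[-0.045,-0.02,0],[0,0,0]],[[0,0,0],[0,0,0]]]'
python3 - <<'E'
from h import *
c=snap('top','top3'); print(strips(c),segs(c)); print(np.round(readout.state()['joint_positions'],1))
E
```

```text
time_s: 14.75
ee_pos: [0.6376, -0.1503, 0.3785]
eef_rot: [[-0.966, 0.259, 0.003], [0.259, 0.966, 0.001], [-0.002, 0.002, -1.0]]
ft_force: [-1.8, 1.1, 12.9]
gripper_width: 0.0002
time_s: 15.15
ee_pos: [0.6376, -0.1465, 0.3785]
eef_rot: [[-0.966, 0.259, 0.004], [0.259, 0.966, -0.002], [-0.004, -0.001, -1.0]]
ft_force: [-1.0, -1.6, 10.7]
gripper_width: -0.0001
time_s: 16.15
ee_pos: [0.6385, -0.0342, 0.3785]
eef_rot: [[-0.966, 0.259, 0.002], [0.259, 0.966, 0.002], [-0.002, 0.002, -1.0]]
ft_force: [-2.2, 1.6, 10.2]
gripper_width: 0.0001
time_s: 16.55
ee_pos: [0.6408, -0.0197, 0.3785]
eef_rot: [[-0.966, 0.259, 0.004], [0.259, 0.966, -0.001], [-0.004, 0.0, -1.0]]
ft_force: [0.9, -0.0, 9.2]
gripper_width: 0.0001
time_s: 17.25
ee_pos: [0.4543, -0.103, 0.4456]
eef_rot: [[-0.964, 0.266, -0.004], [0.266, 0.964, 0.002], [0.004, 0.001, -1.0]]
ft_force: [-0.2, -0.1, 0.4]
gripper_width: 0.0001
{'s0': (0.4, 8373, [0.0269, -0.0002], [0.6023, -0.272]), 's1': (-4.5, 8328, [0.0268, -0.0025], [0.6043, -0.1471]), 's2': (-2.3, 8736, [0.0272, -0.0015], [0.6064, -0.0221])} {'s0': 0.1, 's1': -5.7, 's2': -4.4}
[-21.4   4.6  31.  113.1  -2.8  63.1  85.5]
```

```bash
python3 -m creep '[[[0.046,-0.0118,0],[0,0,0]],[[0.046,-0.0118,0],[0,0,0]],[[0.046,-0.0118,0],[0,0,0]],[[0.046,-0.0118,0],[0,0,0]],[[0,0,-0.04],[0,0,0]],[[0,0,-0.025],[0,0,0]],[[0,0,-0.005],[0,0,0]],[[0,0,0],[0,0,0]],[[0,0,0],[0,0,0]]]'
python3 -m creep '[[[0,0.002,0],[0,0,0]],[[0,0.002,0],[0,0,0]],[[0,0.001,0],[0,0,0]],[[0,0,0],[0,0,0]]]'
python3 -m creep '[[[0,0,0.02],[0,0,0]],[[0,0,0.01],[0,0,0]],[[0.001,0.04,0],[0,0,0]],[[0.001,0.04,0],[0,0,0]],[[0,0.041,0],[0,0,0]],[[0,0,0],[0,0,0]],[[0,0,-0.025],[0,0,0]],[[0,0,-0.005],[0,0,0]],[[0,0,0],[0,0,0]],[[0,0,0],[0,0,0]]]'
python3 -m creep '[[[0,0.002,0],[0,0,0]],[[0,0.0018,0],[0,0,0]],[[0,0,0],[0,0,0]]]'
python3 -m creep '[[[0,0,0.03],[0,0,0]],[[0,0,0.04],[0,0,0]],[[-0.045,0.02,0],[0,0,0]],[[-0.045,0.02,0],[0,0,0]],[[-0.045,0.02,0],[0,0,0]],[[-0.045,0.02,0],[0,0,0]],[[0,0,0],[0,0,0]]]'
python3 - <<'E'
from h import *
c=snap('top','top4'); print(strips(c),segs(c)); cv2.imwrite('pics/top4z.png',cv2.resize(c['image'][165:290,165:425,::-1],None,fx=3,fy=3,interpolation=cv2.INTER_CUBIC))
E
```

```text
time_s: 18.2
ee_pos: [0.6455, -0.1462, 0.3784]
eef_rot: [[-0.966, 0.258, 0.003], [0.258, 0.966, -0.001], [-0.003, 0.0, -1.0]]
ft_force: [-2.8, 0.4, 12.5]
gripper_width: -0.0
time_s: 18.6
ee_pos: [0.6453, -0.1419, 0.3784]
eef_rot: [[-0.966, 0.259, 0.003], [0.259, 0.966, -0.002], [-0.004, -0.001, -1.0]]
ft_force: [-2.5, -1.2, 10.6]
gripper_width: -0.0002
time_s: 19.6
ee_pos: [0.647, -0.0198, 0.3784]
eef_rot: [[-0.966, 0.259, 0.003], [0.259, 0.966, 0.001], [-0.003, 0.002, -1.0]]
ft_force: [-1.6, 1.7, 11.2]
gripper_width: -0.0001
time_s: 19.9
ee_pos: [0.647, -0.0172, 0.3784]
eef_rot: [[-0.966, 0.259, 0.003], [0.259, 0.966, -0.001], [-0.003, -0.0, -1.0]]
ft_force: [-0.6, -1.9, 9.9]
gripper_width: -0.0002
time_s: 20.6
ee_pos: [0.4616, 0.066, 0.4454]
eef_rot: [[-0.967, 0.253, -0.005], [0.253, 0.967, 0.003], [0.006, 0.001, -1.0]]
ft_force: [0.2, 0.1, -0.1]
gripper_width: 0.0
{'s0': (1.1, 4353, [0.031, 0.0001], [0.6023, -0.272]), 's1': (-0.0, 8388, [0.0271, -0.0005], [0.6043, -0.1471]), 's2': (-1.4, 8856, [0.0273, -0.0011], [0.6064, -0.0221])} {'s0': 0.9, 's1': -0.6, 's2': -3.4}
```

View pics/top4z.png

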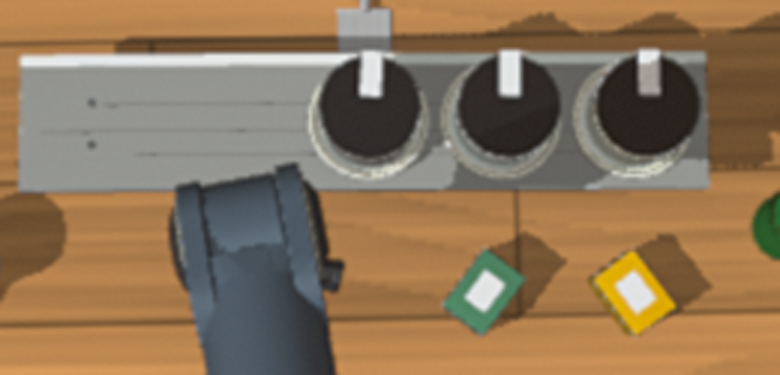

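The strips of all three jars now point at the front edge, within about 3°. The tins are still in place. I'll get precise tin poses from the wrist picture w1 and check them against the top view.

Run:
```python
from h import *
def rects(c,lim,z=.055):
    hsv=cv2.cvtColor(c['image'],cv2.COLOR_RGB2HSV);x0,x1,y0,y1=lim
    M=((hsv[...,1]<50)&(hsv[...,2]>190)).astype(np.uint8); W=np.zeros_like(M); W[y0:y1,x0:x1]=M[y0:y1,x0:x1]
    for ct in cv2.findContours(W,0,1)[0]:
        if cv2.contourArea(ct)<40: continue
        b=onplane(c,cv2.boxPoints(cv2.minAreaRect(ct)),z)[:,:2]; m=b.mean(0)
        e=[b[1]-b[0],b[2]-b[1]]; L=max(e,key=np.linalg.norm)
        print('label ctr',m.round(4),'sides',[round(float(np.linalg.norm(v)),4) for v in e],'yaw',round(float(np.degrees(np.arctan2(L[1],L[0])))%180,1))
print('w1');rects(load('w1'),(60,230,130,230))
print('top4');rects(load('top4'),(300,400,250,275))
```

```text
w1
label ctr [ 0.441  -0.2777] sides [0.0243, 0.0347] yaw 35.3
label ctr [ 0.4448 -0.1315] sides [0.0351, 0.0248] yaw 140.2
top4
label ctr [ 0.4403 -0.2785] sides [0.0224, 0.0324] yaw 35.0
label ctr [ 0.4445 -0.1319] sides [0.0334, 0.0238] yaw 141.6
```

```bash
python3 -m creep '[[[-0.003,-0.033,0],[0,0,-0.108]],[[-0.003,-0.033,0],[0,0,-0.108]],[[-0.003,-0.033,0],[0,0,-0.108]],[[-0.003,-0.033,0],[0,0,-0.108]],[[-0.003,-0.033,0],[0,0,0]],[[-0.002,-0.033,-0.03],[0,0,0]],[[0,0,-0.045],[0,0,0]],[[0,0,-0.045],[0,0,0]],[[0,0,-0.045],[0,0,0]],[[0,0,0],[0,0,0]]]' 100
python3 -m creep '[[[0,0,0],[0,0,0]],[[0,0,0],[0,0,0]]]'
python3 -c "
from h import *
s=readout.state();R=s['eef_rot'];print(np.degrees(np.arctan2(R[1][0],R[0][0])),np.round(s['joint_positions'],1)); snap('wrist','w2')"
```

```text
time_s: 21.65
ee_pos: [0.4477, -0.1344, 0.2766]
eef_rot: [[-0.767, 0.641, -0.012], [0.641, 0.768, -0.001], [0.009, -0.009, -1.0]]
ft_force: [-0.4, -1.1, 0.6]
gripper_width: 0.0853
time_s: 21.85
ee_pos: [0.4504, -0.135, 0.2834]
eef_rot: [[-0.768, 0.64, 0.004], [0.64, 0.768, -0.001], [-0.004, 0.002, -1.0]]
ft_force: [0.0, 0.5, 0.3]
gripper_width: 0.0854
140.21054369762012 [-19.3  19.6  37.6 123.7 -17.9  41.8  80.4]
```

View pics/w2.png

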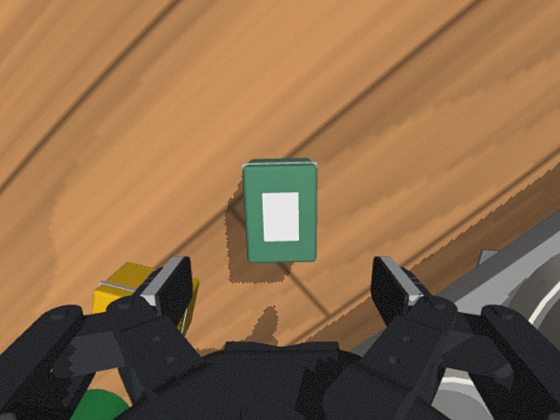

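The green tin sits square and centred between the open fingers at about (281,213). Its long side lies along the tool's x axis. Descending to grip.

```bash
python3 -m creep '[[[-0.0055,0.0032,-0.03],[0,0,0]],[[0,0,-0.04],[0,0,0]],[[0,0,-0.028],[0,0,0]],[[0,0,0],[0,0,0]],[[0,0,0],[0,0,0]]]'
python3 -m creep '[[[0,0,0],[0,0,0]],[[0,0,0],[0,0,0]],[[0,0,0],[0,0,0]],[[0,0,0],[0,0,0]],[[0,0,0],[0,0,0]],[[0,0,0],[0,0,0]]]' 0
```

```text
time_s: 22.4
ee_pos: [0.4444, -0.1312, 0.185]
eef_rot: [[-0.769, 0.639, 0.003], [0.639, 0.769, -0.0], [-0.002, 0.002, -1.0]]
ft_force: [-0.1, 0.2, 0.9]
gripper_width: 0.0855
time_s: 23.0
ee_pos: [0.4442, -0.1309, 0.185]
eef_rot: [[-0.769, 0.639, 0.003], [0.639, 0.769, 0.001], [-0.002, 0.002, -1.0]]
ft_force: [-0.7, 1.1, 11.1]
gripper_width: 0.0497
```

```bash
python3 -m creep '[[[0,0,0.02],[0,0,0]],[[0,0,0.045],[0,0,0]],[[0,0,0.045],[0,0,0]],[[0,0,0.045],[0,0,0]],[[0,0,0.045],[0,0,0]],[[0,0,0.04],[0,0,0]],[[0,0,0],[0,0,0]]]'
python3 -m creep '[[[0.0184,0.0388,0],[0,0,-0.11]],[[0.0184,0.0388,0],[0,0,-0.11]],[[0.0184,0.0388,0],[0,0,-0.11]],[[0.0184,0.0388,0],[0,0,-0.11]],[[0.0184,0.0388,0],[0,0,-0.11]],[[0.0184,0.0388,0],[0,0,-0.11]],[[0.0184,0.0388,0],[0,0,-0.11]],[[0.0184,0.0388,0],[0,0,-0.12]],[[0.0184,0.0388,0],[0,0,0]],[[0,0,0],[0,0,0]]]'
python3 -m creep '[[[0,0,-0.04],[0,0,0]],[[0,0,-0.04],[0,0,0]],[[0,0,0],[0,0,0]],[[0,0,0],[0,0,0]]]'
python3 -c "
from h import *
s=readout.state();R=s['eef_rot'];print(np.degrees(np.arctan2(R[1][0],R[0][0])),np.round(s['joint_positions'],1)); c=snap('top','top5');cv2.imwrite('pics/top5z.png',cv2.resize(c['image'][165:290,165:425,::-1],None,fx=3,fy=3,interpolation=cv2.INTER_CUBIC))"
```

```text
time_s: 23.7
ee_pos: [0.4444, -0.132, 0.4286]
eef_rot: [[-0.769, 0.639, 0.012], [0.639, 0.769, 0.001], [-0.008, 0.008, -1.0]]
ft_force: [1.2, 0.2, -2.0]
gripper_width: 0.0494
time_s: 24.7
ee_pos: [0.6091, 0.2267, 0.4205]
eef_rot: [[0.003, 1.0, -0.002], [1.0, -0.003, 0.001], [0.001, -0.002, -1.0]]
ft_force: [-1.4, 0.7, -2.8]
gripper_width: 0.0494
time_s: 25.1
ee_pos: [0.6088, 0.2182, 0.3429]
eef_rot: [[0.013, 1.0, -0.002], [1.0, -0.013, -0.001], [-0.001, -0.002, -1.0]]
ft_force: [-0.4, 0.3, -1.5]
gripper_width: 0.0497
89.23769169951497 [-50.6  31.6  39.3  97.4 -22.7  59.3  -4.3]
```

View pics/top5z.png

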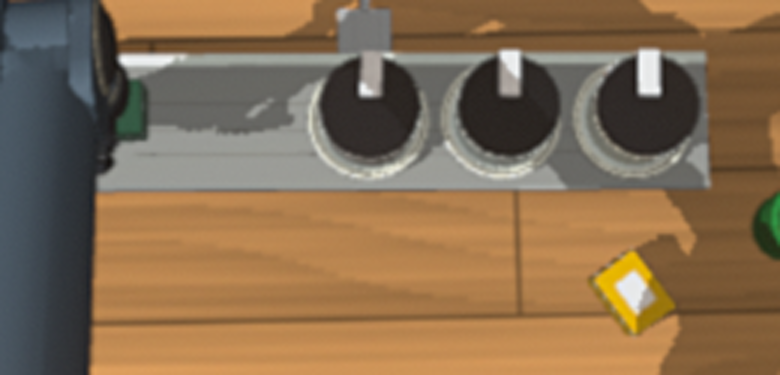

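The green tin is held over the bare end and square to the board. Lowering.

```bash
python3 -m creep '[[[0.001,0,-0.03],[0,0,0]],[[0,0,-0.015],[0,0,0]],[[0,0,-0.007],[0,0,0]],[[0,0,-0.004],[0,0,0]],[[0,0,0],[0,0,0]],[[0,0,0],[0,0,0]]]'
python3 -m creep '[[[0,0,-0.001],[0,0,0]],[[0,0,-0.001],[0,0,0]],[[0,0,0],[0,0,0]]]'
```

```text
time_s: 25.75
ee_pos: [0.6104, 0.2184, 0.2883]
eef_rot: [[0.013, 1.0, 0.002], [1.0, -0.013, 0.001], [0.001, 0.002, -1.0]]
ft_force: [-0.2, 0.9, -2.5]
gripper_width: 0.0493
time_s: 26.05
ee_pos: [0.61, 0.2185, 0.2855]
eef_rot: [[0.013, 1.0, 0.0], [1.0, -0.013, 0.0], [0.0, 0.0, -1.0]]
ft_force: [-0.4, 0.5, -1.6]
gripper_width: 0.0496
```

```bash
python3 -m creep '[[[0,0,-0.001],[0,0,0]],[[0,0,0],[0,0,0]],[[0,0,0],[0,0,0]]]'
python3 -m creep '[[[0,0,-0.001],[0,0,0]],[[0,0,0],[0,0,0]],[[0,0,0],[0,0,0]]]'
```

```text
time_s: 26.35
ee_pos: [0.6101, 0.2185, 0.2851]
eef_rot: [[0.013, 1.0, 0.0], [1.0, -0.013, 0.001], [0.001, 0.0, -1.0]]
ft_force: [-2.5, 0.4, 4.7]
gripper_width: 0.0494
time_s: 26.65
ee_pos: [0.6101, 0.2184, 0.2851]
eef_rot: [[0.013, 1.0, 0.0], [1.0, -0.013, 0.001], [0.001, 0.0, -1.0]]
ft_force: [-6.1, -0.4, 10.4]
gripper_width: 0.0493
```

```bash
python3 -m creep '[[[0,0,0.0015],[0,0,0]],[[0,0,0],[0,0,0]],[[0,0,0],[0,0,0]],[[0,0,0],[0,0,0]],[[0,0,0.02],[0,0,0]],[[0,0,0.04],[0,0,0]],[[0,0,0.045],[0,0,0]],[[0,0,0.045],[0,0,0]],[[0,0,0],[0,0,0]]]' 100
python3 -m creep '[[[-0.0154,-0.0451,0],[0,0,-0.1045]],[[-0.0154,-0.0451,0],[0,0,-0.1045]],[[-0.0154,-0.0451,0],[0,0,-0.1045]],[[-0.0154,-0.0451,0],[0,0,-0.1045]],[[-0.0154,-0.0451,0],[0,0,-0.1045]],[[-0.0154,-0.0451,0],[0,0,-0.1045]],[[-0.0154,-0.0451,0],[0,0,-0.1045]],[[-0.0154,-0.0451,0],[0,0,-0.1045]],[[-0.0154,-0.0451,0],[0,0,-0.1045]],[[-0.0154,-0.0451,0],[0,0,0]]]'
python3 -m creep '[[[-0.0154,-0.0451,0],[0,0,0]],[[0,0,-0.04],[0,0,0]],[[0,0,-0.04],[0,0,0]],[[0,0,-0.04],[0,0,0]],[[0,0,0],[0,0,0]],[[0,0,0],[0,0,0]],[[0,0,0],[0,0,0]]]'
python3 -c "
from h import *
s=readout.state();R=s['eef_rot'];print(np.degrees(np.arctan2(R[1][0],R[0][0])),np.round(s['joint_positions'],1)); snap('wrist','w3')"
```

```text
time_s: 27.55
ee_pos: [0.6118, 0.2176, 0.4418]
eef_rot: [[0.013, 1.0, 0.012], [1.0, -0.013, 0.005], [0.005, 0.012, -1.0]]
ft_force: [0.8, -0.4, -0.1]
gripper_width: 0.0856
time_s: 28.55
ee_pos: [0.4551, -0.2339, 0.4345]
eef_rot: [[0.816, 0.578, 0.0], [0.578, -0.816, -0.0], [0.0, 0.0, -1.0]]
ft_force: [0.1, -0.6, -0.8]
gripper_width: 0.0856
time_s: 29.25
ee_pos: [0.4412, -0.2784, 0.3168]
eef_rot: [[0.815, 0.579, 0.003], [0.579, -0.815, -0.002], [0.002, 0.003, -1.0]]
ft_force: [-0.4, -0.5, 0.1]
gripper_width: 0.0857
35.36705028052046 [-14.5  26.4  55.3 116.1 -28.   51.4   1.4]
```

View pics/w3.png

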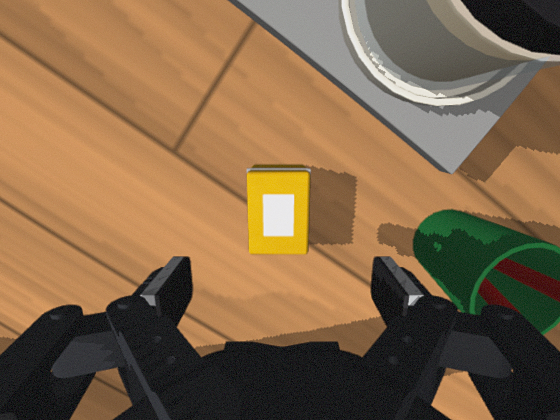

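The yellow tin is centred and square between the fingers, at about (278,212). The holder is off to the right with clearance. Gripping.

```bash
python3 -m creep '[[[-0.0005,0.0004,-0.04],[0,0,0]],[[0,0,-0.04],[0,0,0]],[[0,0,-0.035],[0,0,0]],[[0,0,-0.016],[0,0,0]],[[0,0,0],[0,0,0]],[[0,0,0],[0,0,0]]]'
python3 -m creep '[[[0,0,0],[0,0,0]],[[0,0,0],[0,0,0]],[[0,0,0],[0,0,0]],[[0,0,0],[0,0,0]],[[0,0,0],[0,0,0]],[[0,0,0],[0,0,0]]]' 0
python3 -m creep '[[[0,0,0.02],[0,0,0]],[[0,0,0.045],[0,0,0]],[[0,0,0.045],[0,0,0]],[[0,0,0.045],[0,0,0]],[[0,0,0.045],[0,0,0]],[[0,0,0.045],[0,0,0]],[[0,0,0],[0,0,0]],[[0,0,0],[0,0,0]]]'
```

```text
time_s: 29.9
ee_pos: [0.441, -0.2778, 0.1854]
eef_rot: [[0.815, 0.579, 0.003], [0.579, -0.815, -0.001], [0.001, 0.003, -1.0]]
ft_force: [0.1, 0.1, -0.6]
gripper_width: 0.0853
time_s: 30.5
ee_pos: [0.4406, -0.2775, 0.1851]
eef_rot: [[0.815, 0.579, 0.002], [0.579, -0.815, -0.0], [0.002, 0.001, -1.0]]
ft_force: [-0.7, 1.0, 4.8]
gripper_width: 0.0494
time_s: 31.3
ee_pos: [0.4399, -0.2771, 0.4294]
eef_rot: [[0.815, 0.579, 0.002], [0.579, -0.815, 0.001], [0.002, 0.001, -1.0]]
ft_force: [-0.2, 0.4, -2.7]
gripper_width: 0.0494
```

Run:
```python
from h import *
c=snap('top','top6'); cv2.imwrite('pics/top6z.png',cv2.resize(c['image'][165:290,165:425,::-1],None,fx=3,fy=3,interpolation=cv2.INTER_CUBIC))
print(strips(c),segs(c))
hsv=cv2.cvtColor(c['image'],cv2.COLOR_RGB2HSV)
m=((hsv[...,0]>60)&(hsv[...,0]<95)&(hsv[...,1]>80)).astype(np.uint8); m[:170]=0; m[260:]=0; m[:,:165]=0;m[:,285:]=0
for ct in cv2.findContours(m,0,2)[0]:
    if cv2.contourArea(ct)>60:
        b=onplane(c,cv2.boxPoints(cv2.minAreaRect(ct)),.155)[:,:2]-CTR; y=np.radians(YAW)
        print((b@np.array([[np.cos(y),-np.sin(y)],[np.sin(y),np.cos(y)]])).round(4).tolist())
```

```text
{'s0': (0.4, 8441, [0.0269, -0.0003], [0.6023, -0.272]), 's1': (-0.1, 8434, [0.0271, -0.0005], [0.6043, -0.1471]), 's2': (-1.3, 8905, [0.0273, -0.0011], [0.6064, -0.0221])} {'s0': 0.2, 's1': -0.3, 's2': -3.1}
[[0.0214, 0.2666], [0.0211, 0.1998], [-0.0237, 0.1992], [-0.0234, 0.2658]]
```

View pics/top6z.png

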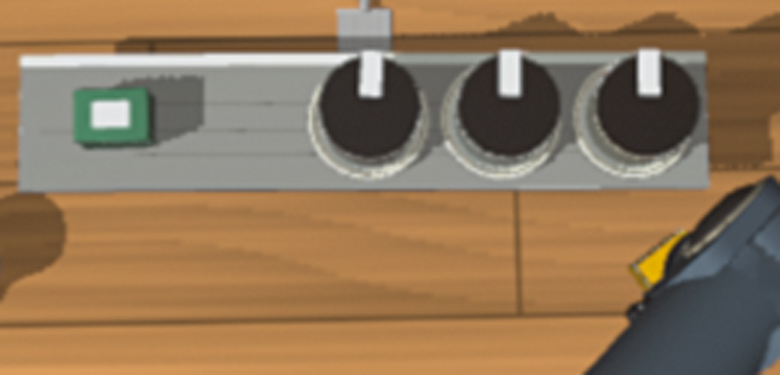

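The green tin stands at shelf x≈0, y≈233 mm, square to the board, and the jars are unchanged. The yellow tin is in the gripper and goes to y≈150 mm.

```bash
python3 -m creep '[[[0.0169,0.041,0],[0,0,0.104]],[[0.0169,0.041,0],[0,0,0.104]],[[0.0169,0.041,0],[0,0,0.104]],[[0.0169,0.041,0],[0,0,0.104]],[[0.0169,0.041,0],[0,0,0.104]],[[0.0169,0.041,0],[0,0,0.104]],[[0.0169,0.041,0],[0,0,0.104]],[[0.0169,0.041,0],[0,0,0.104]],[[0.0169,0.041,0],[0,0,0.105]],[[0.0169,0.041,0],[0,0,0]]]'
python3 -m creep '[[[0,0,0],[0,0,0]],[[0,0,-0.04],[0,0,0]],[[0,0,-0.04],[0,0,0]],[[0,0,0],[0,0,0]],[[0,0,0],[0,0,0]],[[0,0,0],[0,0,0]]]'
```

```text
time_s: 32.35
ee_pos: [0.6091, 0.1343, 0.4262]
eef_rot: [[0.015, 1.0, -0.004], [1.0, -0.015, -0.001], [-0.001, -0.004, -1.0]]
ft_force: [0.9, -0.9, -1.0]
gripper_width: 0.0494
time_s: 32.95
ee_pos: [0.6099, 0.1323, 0.3504]
eef_rot: [[0.017, 1.0, 0.003], [1.0, -0.017, 0.0], [0.0, 0.003, -1.0]]
ft_force: [0.6, 0.5, -1.8]
gripper_width: 0.0498
```

```bash
python3 -m creep '[[[-0.001,0,-0.03],[0,0,0]],[[0,0,-0.02],[0,0,0]],[[0,0,-0.01],[0,0,0]],[[0,0,-0.004],[0,0,0]],[[0,0,0],[0,0,0]],[[0,0,0],[0,0,0]]]'
python3 -m creep '[[[0,0,-0.001],[0,0,0]],[[0,0,0],[0,0,0]],[[0,0,0],[0,0,0]]]'
```

```text
time_s: 33.55
ee_pos: [0.6087, 0.1326, 0.2862]
eef_rot: [[0.017, 1.0, 0.002], [1.0, -0.017, 0.001], [0.001, 0.002, -1.0]]
ft_force: [-0.1, -0.1, -1.4]
gripper_width: 0.0496
time_s: 33.85
ee_pos: [0.6087, 0.1326, 0.2852]
eef_rot: [[0.017, 1.0, 0.002], [1.0, -0.017, 0.001], [0.001, 0.002, -1.0]]
ft_force: [-1.1, -0.8, 5.2]
gripper_width: 0.0493
```

```bash
python3 -m creep '[[[0,0,0],[0,0,0]],[[0,0,0],[0,0,0]],[[0,0,0],[0,0,0]],[[0,0,0],[0,0,0]],[[0,0,0.02],[0,0,0]],[[0,0,0.04],[0,0,0]],[[0,0,0.045],[0,0,0]],[[0,0,0.045],[0,0,0]],[[0,0,0],[0,0,0]]]' 100
python3 -m creep '[[[-0.03,0.035,0],[0,0,0]],[[-0.03,0.035,0],[0,0,0]],[[-0.03,0.035,0],[0,0,0]],[[-0.03,0.035,0],[0,0,0]],[[-0.03,0.035,0],[0,0,0]],[[-0.03,0.035,0],[0,0,0]],[[-0.03,0.035,0],[0,0,0]],[[-0.03,0.035,0],[0,0,0]],[[-0.02,0.035,0],[0,0,0]],[[0,0,0],[0,0,0]]]'
python3 - <<'E'
from h import *
c=snap('top','top7'); d=snap('scene','scene7'); print(strips(c),segs(c))
cv2.imwrite('pics/fin.png',np.vstack([cv2.resize(c['image'][165:265,165:425,::-1],(780,300),interpolation=cv2.INTER_CUBIC),cv2.resize(d['image'][130:310,190:450,::-1],(433,300),interpolation=cv2.INTER_CUBIC) @ np.eye(3) if False else cv2.copyMakeBorder(cv2.resize(d['image'][130:310,190:450,::-1],(433,300)),0,0,0,347,0)]))
hsv=cv2.cvtColor(c['image'],cv2.COLOR_RGB2HSV);y=np.radians(YAW)
for m in [(hsv[...,0]>60)&(hsv[...,0]<95)&(hsv[...,1]>80),(hsv[...,0]>18)&(hsv[...,0]<34)&(hsv[...,1]>150)]:
  m=m.astype(np.uint8); m[:183]=0; m[226:]=0; m[:,:175]=0;m[:,270:]=0
  for ct in cv2.findContours(m,0,2)[0]:
    if cv2.contourArea(ct)>60:
        b=onplane(c,cv2.boxPoints(cv2.minAreaRect(ct)),.155)[:,:2]-CTR
        print((b@np.array([[np.cos(y),-np.sin(y)],[np.sin(y),np.cos(y)]])).round(3).tolist())
E
```

```text
time_s: 34.75
ee_pos: [0.6098, 0.1317, 0.4405]
eef_rot: [[0.017, 1.0, 0.012], [1.0, -0.017, 0.003], [0.004, 0.012, -1.0]]
ft_force: [0.9, -0.3, 0.4]
gripper_width: 0.0852
time_s: 35.75
ee_pos: [0.343, 0.4535, 0.4324]
eef_rot: [[0.005, 1.0, -0.002], [1.0, -0.005, 0.001], [0.001, -0.002, -1.0]]
ft_force: [-0.1, -0.6, -0.5]
gripper_width: 0.0854
{'s0': (0.4, 8402, [0.0269, -0.0003], [0.6023, -0.272]), 's1': (-0.1, 8382, [0.0271, -0.0005], [0.6043, -0.1471]), 's2': (-1.3, 8846, [0.0273, -0.0011], [0.6064, -0.0221])} {'s0': 0.0, 's1': -0.8, 's2': -3.2}
[[0.021, 0.267], [0.021, 0.2], [-0.024, 0.199], [-0.023, 0.266]]
[[0.024, 0.183], [0.024, 0.114], [-0.027, 0.113], [-0.027, 0.183]]
```

View pics/fin.png

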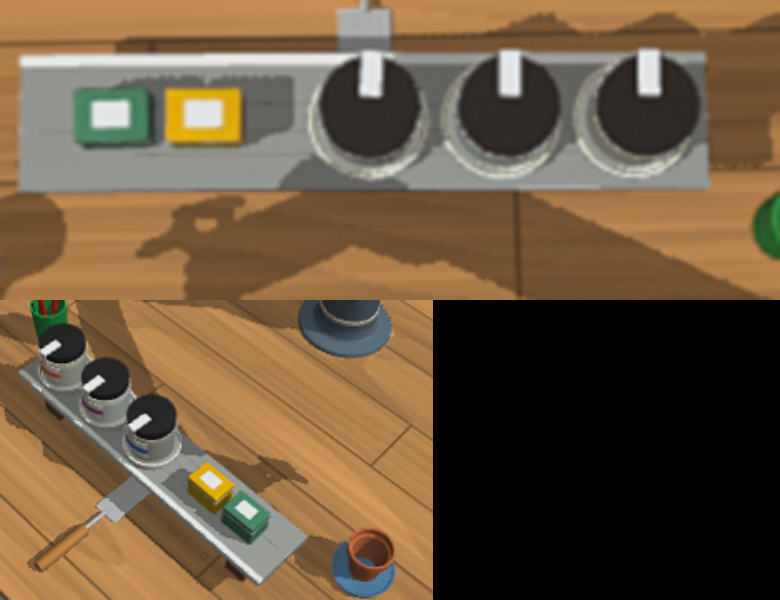

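Everything is in place. The labels face the front edge, both tins stand on the bare end, and no red tin shows in any full view.

```bash
python3 -c "
from rig import sign_off; print(sign_off())"
```

```text
the job is handed in; nothing more can be done
None
```

The shelf is in order and the job is handed in, at about 36 s of the 210 s allowed.

- **Jars:** I turned all three first, by pressing a fingertip on each lid. In the final top view they were off straight-out by about 0° (orange band), 0.5° (purple) and 1–3° (blue). My two ways of measuring the blue one disagreed slightly, at 1.3° and 3.2°.
- **Press force:** A few readings while turning were above the suggested 5–10 N. The highest was about 20 N at first touch on the purple jar, well under the limits. No jar tipped or lifted in any picture.
- **Tins:** The green and yellow tins stand upright in a row with their long sides along the board, at about 233 mm and 148 mm along it. There is a gap of about 15 mm between them and at least 35 mm to any edge. No red tin appeared in any picture, so I took it as absent.
- **Left alone:** The pot, holder and trowel were not touched and look unmoved in the last pictures. The arm ended clear of everything, and no check failed.

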